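Latch the blue split mould

TASK

Two split mould boxes stand on the bench: the green one is already latched shut, the blue one still stands open by a narrow gap. On the blue one, tip the steel claw of its draw latch over so that it hooks over the brass keeper bar, then swing the red lever back and down until it lies flat, over centre, so that the latch holds the two halves drawn together by itself.

Things in the scene. Friction and masses are not known exactly. Their poses are not given: they have to be found in the camera images.
- mould_blue: Blue split mould box, fixed to the bench; a like green box beside it is latched shut and shows the finished state. Origin: centre of its underside, z up. Base plate 206 x 116 x 8 mm; two halves 90 mm wide, tops at z = 58 mm: the lever's from x = -90 to 2 mm (nearer the robot), the keeper's from 11 to 91 mm while open. The draw latch lies along x on top, in the plane y = 0.
- keeper (a point): Centre of the keeper: a brass bar, 8 mm diameter, 56 mm long along the box's y, on two posts on the half that moves; at x = 41, z = 74 mm of the box while open. It moves with that half.
- pivot (a point): Centre of the lever's fixed hinge pin, which runs along the box's y; at x = -25, z = 74 mm of the box. The lever (18 mm wide, 11 mm thick, red grip) reaches 66 mm from it. Mind the tall engine on a red stand at the left of the bench (x 0.3 to 0.65 m, y beyond 0.35 m in the robot's frame, about 0.5 m high): go round in front of it.
- mould_blue_lever (a joint): Lever angle (rad). At 0 it stands 80 degrees up from the box's +x; it grows as the lever swings back to -x and down. At 1.745 (stop) it lies level, pointing to -x, upper face at z = 80 mm. It stays where left (0.05 N m friction). With the claw hooked it needs up to about 5 N at the grip until past centre near 1.48; then the pull holds it down.
- mould_blue_claw (a joint): Claw angle on the lever (rad); elevation from +x = 1.571 + lever - claw. Its pin rides on the lever, 24 mm from the pivot, 15 degrees further in the closing sense. Two rods 28 mm apart straddle the lever and carry a plate 34 mm wide, 62 to 91 mm from the pin, lip turned down. Starts about upright, plate 155 to 190 mm over the bench; tipped 20 degrees to +x it falls onto the keeper.
- mould_blue_half (a joint): How far the keeper's half is drawn towards the lever's half (m): 0 open (9 mm gap), about 0.007 when properly latched (2 mm gap left), stop at 0.009. A springy seal pushes it back to 0 (5 N at 0, 22 N at 0.007), so it stays in only while the hooked latch holds it.

How it is judged (in metres and radians):
On the way:
1. the claw has been laid over onto the keeper while the lever still stands up (value of joint mould_blue_claw above 1.6 rad and value of joint mould_blue_lever below 1 rad), for 0.1 s.
At the end, for the whole second after the job is handed in: The lever lies down over centre (joint beyond 1.6 of 1.745 rad), the claw is hooked over the keeper (claw joint beyond 2.9 rad), and the keeper's half is held drawn in by more than 5 mm with nothing else pressing on it (value of joint mould_blue_lever above 1.6 rad and value of joint mould_blue_half above 0.005 m and value of joint mould_blue_claw above 2.9 rad); the robot touches nothing.
It also fails if it takes over 38 s, if anything falls off the work surface, if the arm or the gripper's body presses on something with over 40 N, if the wrist force passes 120 N, or if a joint passes its speed limit or range.

ROBOT

A 7-joint arm with a two-finger parallel gripper is mounted at the origin on a cart in front of the work surface, level with it; the furniture and walls round the work are solid. World frame = base frame: x ahead of the robot, y to its left, z up, the work surface at z = 0. Lengths are in mm, angles in rad, forces in N, time in s.
With the tool pointing down it reaches from about 350 to 900 mm from the base axis. Payload 8.1 kg.
Tool frame: the origin (TCP) lies on the front face of the gripper's body, between the roots of the fingers; the fingertips stand 73 mm ahead of it and the grasp point (between the pads) lies 54 mm ahead of it; z points along the fingers, y is the line along which they close (so a half turn about z gives the same grasp; the last joint's range is limited). The gripper opens to 85 mm and grips with 20 to 120 N. Pads are 22 mm wide; open, the fingers measure 114 mm over their backs; the gripper's body (76 mm by 85 mm) begins 54 mm behind the grasp point. The pads swing forward as they close: fully open they stand 13 mm farther back than shut.
Start: joints at [-1.439, 0.434, 0.025, 1.573, -0.012, 1.134, -0.075], TCP at [145.431, 607.855, 303.923] pointing down, gripper open.
Joint ranges: [-2.62, 2.62], [-0.44, 2.09], [-1.27, 1.32], [0.08, 2.57], [-1.32, 4.46], [0.12, 2], [-2.74, 2.74]. Speed limits (rad/s): [2.22, 2.22, 3.01, 3.01, 3.14, 3.14, 3.14].

INTERFACE

Orientations are given as a unit quaternion [w, x, y, z].
In Python, from workcell import env, viewer gives the robot as it stands.
- The arm moves only by the shell command python3 -m pendant 'ROWS' [OPENING]. ROWS is JSON, a list of rows, each a list of 2 entries, a list of its own where there are three numbers: the shift along the tool's x, y, z in mm, then the turn, a rotation vector about the tool's x, y, z in degrees. In form: [[[x, y, z], [ax, ay, az]], ...]. A call has 1 to 20 rows; each row shifts and turns the commanded pose from where the row before left it, along the tool's axes as they then stand; what a row does not reach is not made up. A row lasts 1/12 s, in which the tool goes at most 41.7 mm and 7.16 degrees, less where a joint would pass 70% of its speed; a pose out of reach is approached as far as the arm can. A call with a gripper value outside its range is refused whole. OPENING is the finger opening in mm, from 0 to 85.4, set as the call begins (- or left out, the last holds). The fingers move at their own pace and stop on an object; the grip force is fixed at half the most. Time passes only in rows, so rows that do not move let the fingers close. It gives the time, the measured TCP pose, the force and the opening at its end, in the units of the state.
- env.get_state(): the state, without advancing time (a new reading comes with each control period).
- viewer.snapshot(name): name is "scene" or "side" or "wrist"; returns the picture (420x560x3 uint8, red, green, blue); there is no depth.
- viewer.camera_info(name): a dict with "intrinsics" (3x3 intrinsics, pixels), "dist_coeffs" ([k1, k2, p1, p2, k3] as OpenCV has them; the pictures are not rectified), "pose" (4x4, takes a point from camera to world coordinates). Camera axes: x right, y down, z forward; pixel columns grow to the right and rows downward; lengths in mm; the calibration is good to about 2 mm. A picture is of the moment at which its call begins: read the wrist's pose just before it. camera_info takes no time and is no camera call; for the wrist camera it gives the pose at the moment of the call.
- env.hand_in(): hands the job in, once; it reports no verdict.
Trained networks look in the newest picture that a camera, given by its name, has taken for a name from the list of things; names that differ only in an ending like _2 or _b are one class to them, and where a whole thing is asked for, a point or a joint stands for the part that bears it (a point fixed in the world has none). Each returns a list of dicts, best first, with "p" (0 to 1); they miss things now and then, are a little off and sometimes report something else, mostly with a low value. They report only what shows in the picture. A call takes as long as a camera call.
- viewer.silhouettes(query, camera): "region" (420x560 bool, what is visible of it) and "position" ([column, row] in pixels, amid what is visible of it).
- viewer.pinpoint(query, camera): "position" ([column, row] in pixels: a listed point, or the origin of a listed thing).
The state is a dict: "t": time; "joint_pos": joint angles; "qvel": joint speeds; "effort": joint torques, N m; "tool_pos": TCP position; "tool_rot": TCP orientation; "contact_force": force on the tool from outside, world axes, zero at the start; "moment": the same for the moment, N m; "gripper_width": opening from 0.0 (shut) to 1.0 (fully open).
Only numpy, scipy, OpenCV 4.12 (cv2) and the standard library are available. Lean on these libraries where they do the work, as an engineer would, in place of code of your own. Each camera call takes 0.05 s, during which the arm holds its last target. There are 200 camera calls.

## Working session

There is one attempt and no reset: what is moved stays moved. The work goes in short steps, Python scripts to look and compute and a shell command to move; the robot and the scene stay as the last step left them, time stands still between calls to the robot, and variables do not carry over. Pictures are saved under pics/ and viewed, on a budget of 10 in all, crops included, one or two more only if the job needs it, and the job is handed in when it is done.

```bash
mkdir -p pics
cat > h.py <<'E'
import numpy as np, cv2
from workcell import env, viewer
def ray(c,p):
    i=viewer.camera_info(c);K=np.array(i["intrinsics"],float);d=np.array(i["dist_coeffs"],float);T=np.array(i["pose"])
    u=cv2.undistortPoints(np.array([[p]],float),K,d)[0,0]
    return T[:3,3],T[:3,:3]@np.array([u[0],u[1],1.])
def at_z(c,p,z):
    o,r=ray(c,p);return o+r*(z-o[2])/r[2]
def tri(obs):
    A=np.zeros((3,3));b=np.zeros(3)
    for c,p in obs:
        o,r=ray(c,p);r=r/np.linalg.norm(r);M=np.eye(3)-np.outer(r,r);A+=M;b+=M@o
    x=np.linalg.solve(A,b)
    return x
def proj(c,P):
    i=viewer.camera_info(c);T=np.linalg.inv(np.array(i["pose"]))
    return cv2.projectPoints(np.array(P,float).reshape(-1,3),cv2.Rodrigues(T[:3,:3])[0],T[:3,3],np.array(i["intrinsics"],float),np.array(i["dist_coeffs"],float))[0][:,0]
E
python3 - <<'E'
from h import *
s=env.get_state();print({k:np.round(v,3) for k,v in s.items()})
for c in ["scene","side","wrist"]:
    im=viewer.snapshot(c);cv2.imwrite(f"pics/{c}0.png",im[:,:,::-1])
    print(c,np.round(np.array(viewer.camera_info(c)["pose"]),2).tolist())
    for q,z in [("mould_blue",0),("keeper",74),("pivot",74)]:
        for d in viewer.pinpoint(q,c)[:2]: print(c,q,round(d["p"],2),np.round(d["position"]),np.round(at_z(c,d["position"],z)))
a=[cv2.imread(f"pics/{c}0.png") for c in ["scene","side"]]
cv2.imwrite("pics/a0.png",cv2.resize(np.hstack(a),(800,300)))
E
```

```text
{'t': np.float64(0.0), 'joint_pos': array([-1.439,  0.435,  0.025,  1.574, -0.012,  1.134, -0.075]), 'qvel': array([ 0.001, -0.002,  0.   ,  0.002, -0.001, -0.   , -0.   ]), 'effort': array([ 1.0000e-03, -6.7048e+01,  1.0250e+00, -3.1621e+01,  1.5000e-02,
        1.2000e-02,  0.0000e+00]), 'tool_pos': array([145.361, 607.446, 303.127]), 'tool_rot': array([-0.   ,  0.117,  0.993, -0.001]), 'contact_force': array([-0.139, -0.342,  0.824]), 'moment': array([0.003, 0.024, 0.013]), 'gripper_width': np.float64(1.004)}
scene [[-0.88, -0.23, 0.41, 185.43], [-0.46, 0.47, -0.75, 629.23], [-0.02, -0.85, -0.52, 528.04], [0.0, 0.0, 0.0, 1.0]]
scene mould_blue 0.71 [229. 290.] [551. 138.   0.]
scene keeper 0.7 [206. 249.] [592. 139.  74.]
scene pivot 0.84 [236. 260.] [529. 143.  74.]
side [[-0.99, 0.05, -0.09, 636.93], [0.11, 0.5, -0.86, 730.19], [-0.0, -0.87, -0.5, 526.33], [0.0, 0.0, 0.0, 1.0]]
side mould_blue 0.68 [290. 294.] [561. 142.   0.]
side keeper 0.83 [272. 261.] [593. 134.  74.]
side keeper 0.26 [303. 263.] [538. 147.  74.]
side pivot 0.75 [305. 266.] [534. 154.  74.]
wrist [[0.23, 0.93, 0.28, 72.98], [0.97, -0.22, -0.07, 624.19], [-0.0, 0.29, -0.96, 374.48], [0.0, 0.0, 0.0, 1.0]]
```

View pics/scene0.png

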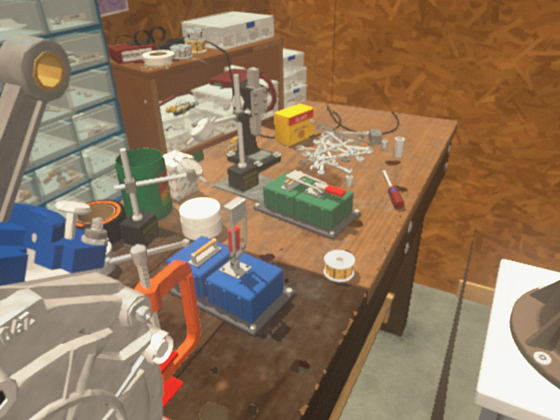

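View pics/side0.png

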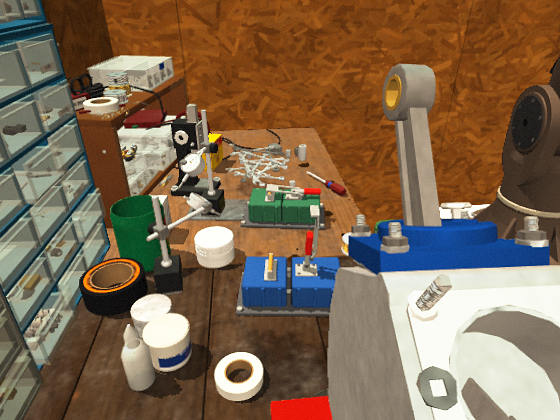

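The scene picture shows the blue box with its red lever up at (234,240), the claw plate at (237,208) and the keeper at (205,249). The side picture agrees: lever (309,243), claw plate (315,211), keeper (270,266). The box is at about (556,144), yaw about -10°, so the tool's x axis is already nearly parallel to the latch. I'll go round in front of the engine with the fingers shut.

```bash
python3 -m pendant '[[[-17.5,-31,0],[0,0,0]],[[-17.5,-31,0],[0,0,0]],[[-17.5,-31,0],[0,0,0]],[[-17.5,-31,0],[0,0,0]],[[-17.5,-31,0],[0,0,0]],[[-17.5,-31,0],[0,0,0]],[[-17.5,-31,0],[0,0,0]],[[-17.5,-31,0],[0,0,0]],[[-17.5,-31,0],[0,0,0]],[[-30,-10,0],[0,0,0]],[[-30,-10,0],[0,0,0]],[[-30,-10,0],[0,0,0]],[[-30,-10,0],[0,0,0]],[[-30,-10,0],[0,0,0]],[[-30,-10,0],[0,0,0]],[[-30,-10,0],[0,0,0]],[[-30,-10,0],[0,0,0]],[[0,0,0],[0,0,0]],[[0,0,0],[0,0,0]]]' 0
python3 - <<'E'
from h import *
obs={"keeper":[],"pivot":[]}
for c in ["scene","side","wrist"]:
    im=viewer.snapshot(c);cv2.imwrite(f"pics/{c}1.png",im[:,:,::-1])
    for q in obs:
        for d in viewer.pinpoint(q,c)[:2]:
            print(c,q,round(d["p"],2),np.round(d["position"]),np.round(at_z(c,d["position"],74)))
            if d is not None and d["p"]>.5: obs[q].append((c,d["position"]))
P={q:tri(o) for q,o in obs.items()}
print({q:p.round(1) for q,p in P.items()});d=P["keeper"]-P["pivot"];print(np.linalg.norm(d[:2]),np.degrees(np.arctan2(d[1],d[0])))
s=env.get_state();print(s["tool_pos"],s["tool_rot"],s["gripper_width"],s["contact_force"])
E
```

```text
t: 2.18
tool_pos: [449.6, 165.0, 303.9]
tool_rot: [0.0, 0.119, 0.993, -0.0]
contact_force: [0.2, 0.4, 0.1]
gripper_width: 0.001
scene keeper 0.65 [208. 247.] [591. 132.  74.]
scene pivot 0.92 [233. 261.] [532. 146.  74.]
side keeper 0.72 [276. 267.] [589. 152.  74.]
side pivot 0.86 [303. 263.] [538. 147.  74.]
{'keeper': array([588.4, 138.1,  71. ]), 'pivot': array([536.5, 139.4,  68. ])}
51.91680523094582 -1.4538310172063738
[448.11079599 166.63989196 304.00490855] [1.05366289e-05 1.16691272e-01 9.93168222e-01 1.70424423e-04] 0.00044102124974248574 [-0.32243056 -0.14913364 -0.59831795]
```

View pics/wrist1.png

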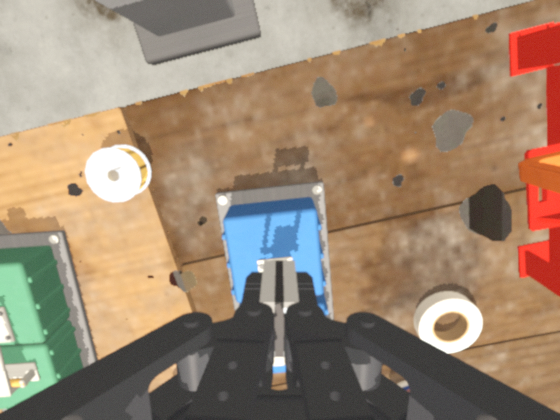

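The wrist picture shows the blue box ahead of the fingers. The near base-plate corners are at about (218,193) and (326,184), and the claw plate is hidden behind the fingertips at about (278,265). I'll use the corners for pose and yaw, with a larger crop.

Run:
```python
from h import *
a=at_z("wrist",(217,193),8);b=at_z("wrist",(326,184),8)
print(a,b,np.linalg.norm(a-b))
y=(b-a)[:2]/np.linalg.norm((b-a)[:2]);x=np.array([y[1],-y[0]]);print("yaw",np.degrees(np.arctan2(x[1],x[0])))
o=(a+b)[:2]/2+103*x;print("origin",o,"pivot",o-25*x,"keeper",o+41*x)
im=cv2.imread("pics/wrist1.png")[170:390,170:390]
cv2.imwrite("pics/crop1.png",cv2.resize(im,(600,600),interpolation=cv2.INTER_CUBIC))
im=cv2.imread("pics/scene1.png")[180:340,150:310]
cv2.imwrite("pics/crop1s.png",cv2.resize(im,(600,600),interpolation=cv2.INTER_CUBIC))
```

```text
[447.58848642  98.2060191    8.        ] [464.81778611 212.77767436   8.        ] 115.8598850232538
yaw -8.55206464850288
origin [558.05789376 140.1749157 ] pivot [533.33586524 143.89261741] keeper [598.60202053 134.0778849 ]
```

View pics/crop1.png

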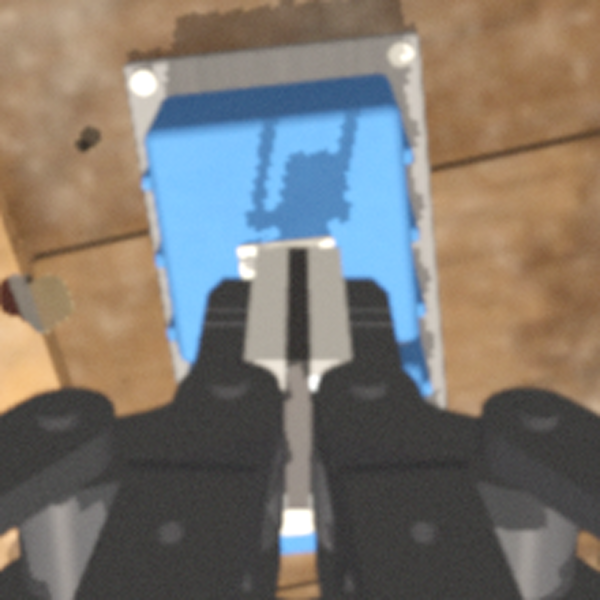

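```bash
python3 -m pendant '[[[0,0,0],[0,0,-6]],[[0,-13,0],[0,0,0]],[[0,0,22],[0,0,0]],[[0,0,22],[0,0,0]],[[0,0,22],[0,0,0]],[[-15,0,0],[0,0,0]],[[-15,0,0],[0,0,0]],[[-15,0,0],[0,0,0]],[[-15,0,0],[0,0,0]],[[-5,0,0],[0,0,0]],[[-5,0,0],[0,0,0]],[[-5,0,0],[0,0,0]],[[-5,0,0],[0,0,0]],[[-5,0,0],[0,0,0]],[[-5,0,0],[0,0,0]],[[-5,0,0],[0,0,0]],[[-5,0,0],[0,0,0]],[[-5,0,0],[0,0,0]],[[-5,0,0],[0,0,0]],[[0,0,0],[0,0,0]]]'
python3 - <<'E'
from h import *
a=[]
for c,(u,v) in [("scene",(225,235)),("side",(285,260))]:
    im=viewer.snapshot(c)[:,:,::-1];cv2.imwrite(f"pics/{c}2.png",im)
    a.append(cv2.resize(im[v-75:v+75,u-50:u+50],(400,600),interpolation=cv2.INTER_CUBIC))
cv2.imwrite("pics/p2.png",np.hstack(a))
print(env.get_state()["contact_force"])
E
```

```text
t: 4.3
tool_pos: [556.9, 138.8, 237.9]
tool_rot: [0.0, 0.065, 0.998, -0.0]
contact_force: [0.5, -0.1, -0.6]
gripper_width: -0.0
[-0.29151741  0.33633577 -0.34769225]
```

View pics/p2.png

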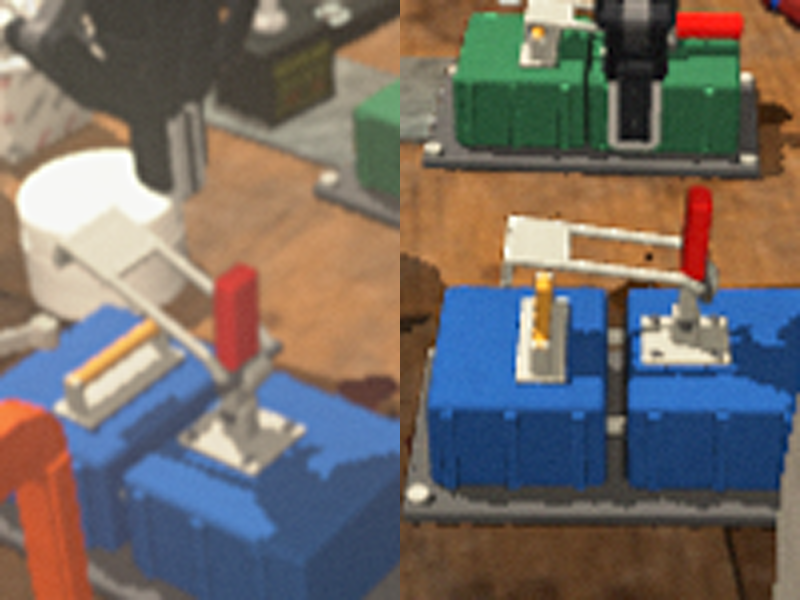

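The claw is past its tipping point and is falling onto the keeper. The lever is still up and the fingers are clear above it. I'll let it settle, shift 10 mm on, and confirm.

```bash
python3 -m pendant '[[[-5,0,0],[0,0,0]],[[-5,0,0],[0,0,0]],[[0,0,0],[0,0,0]],[[0,0,0],[0,0,0]],[[0,0,0],[0,0,0]],[[0,0,0],[0,0,0]]]'
python3 - <<'E'
from h import *
a=[]
for c,(u,v) in [("scene",(225,235)),("side",(285,260))]:
    im=viewer.snapshot(c)[:,:,::-1];cv2.imwrite(f"pics/{c}3.png",im)
    a.append(cv2.resize(im[v-75:v+75,u-50:u+50],(400,600),interpolation=cv2.INTER_CUBIC))
cv2.imwrite("pics/p3.png",np.hstack(a))
E
```

```text
t: 4.9
tool_pos: [565.6, 137.8, 237.9]
tool_rot: [-0.0, 0.065, 0.998, 0.0]
contact_force: [0.8, -0.0, 1.2]
gripper_width: -0.001
```

View pics/p3.png

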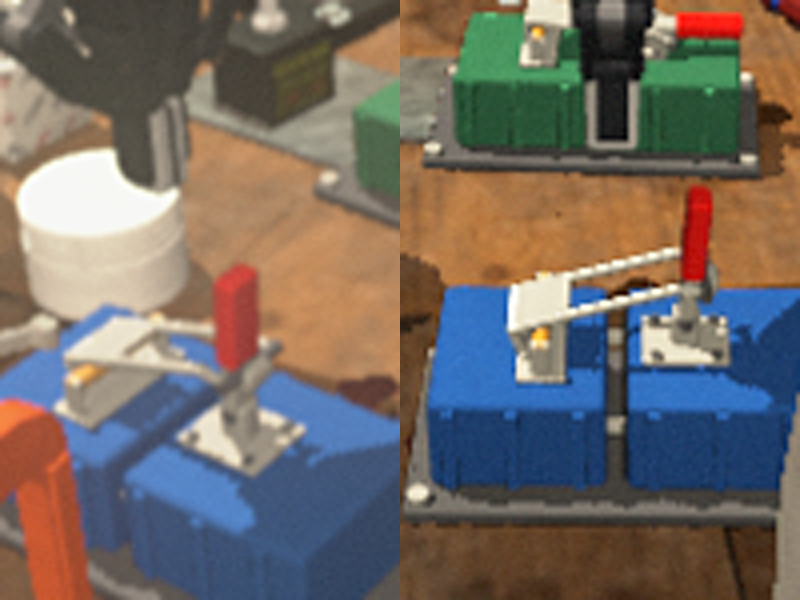

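The claw now lies over the keeper with the lever still up, which meets milestone 1. Next I'll bring the shut fingers down on the keeper side of the lever and push it back along its arc, part way first.

```bash
python3 -m pendant '[[[-5,0,0],[0,0,0]],[[0,0,18.5],[0,0,0]],[[0,0,18.5],[0,0,0]],[[0,0,0],[0,0,0]],[[6,0,0],[0,0,0]],[[6,0,0],[0,0,0]],[[6.4,0,-0.6],[0,0,0]],[[6.4,0,-0.7],[0,0,0]],[[6.4,0,-0.7],[0,0,0]],[[6.2,0,1.2],[0,0,0]],[[6.2,0,1.6],[0,0,0]],[[6.1,0,1.9],[0,0,0]],[[5.3,0,3.2],[0,0,0]],[[5.3,0,3.6],[0,0,0]],[[5.3,0,4],[0,0,0]],[[0,0,0],[0,0,0]]]'
python3 - <<'E'
from h import *
a=[]
for c,(u,v) in [("scene",(225,235)),("side",(285,260))]:
    im=viewer.snapshot(c)[:,:,::-1];cv2.imwrite(f"pics/{c}4.png",im)
    a.append(cv2.resize(im[v-75:v+75,u-50:u+50],(400,600),interpolation=cv2.INTER_CUBIC))
cv2.imwrite("pics/p4.png",np.hstack(a))
E
```

```text
t: 6.33
tool_pos: [504.7, 145.9, 186.7]
tool_rot: [-0.0, 0.065, 0.998, -0.0]
contact_force: [1.5, 1.3, 1.6]
gripper_width: -0.0
```

View pics/p4.png

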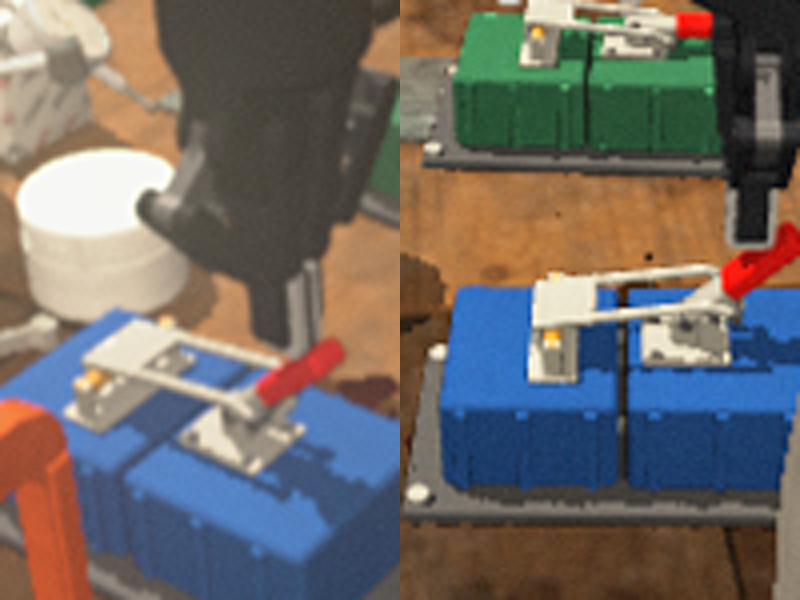

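The lever is at about 140°, the claw is hooked and the gap is closing. I'll finish the arc.

```bash
python3 -m pendant '[[[4,0,4.5],[0,0,0]],[[3.7,0,5.2],[0,0,0]],[[3.3,0,5.9],[0,0,0]],[[1.7,0,4.5],[0,0,0]],[[1.7,0,4.5],[0,0,0]],[[0.6,0,3.2],[0,0,0]],[[0.6,0,3.2],[0,0,0]],[[0.6,0,3.2],[0,0,0]],[[0,0,1],[0,0,0]],[[0,0,0],[0,0,0]],[[0,0,0],[0,0,0]]]'
```

```text
t: 7.35
tool_pos: [489.5, 147.6, 152.2]
tool_rot: [-0.0, 0.065, 0.998, -0.0]
contact_force: [-3.3, 0.2, 2.4]
gripper_width: -0.0
```

```bash
python3 -m pendant '[[[0,0,1],[0,0,0]],[[0,0,1],[0,0,0]],[[0,0,0],[0,0,0]],[[0,0,0],[0,0,0]]]'
```

```text
t: 7.68
tool_pos: [489.5, 147.5, 151.6]
tool_rot: [-0.0, 0.065, 0.998, 0.0]
contact_force: [-9.1, -1.7, 26.3]
gripper_width: -0.002
```

The force rose to 26 N with the tip at 79 mm, so the lever is on its stop. I'll lift off and check.

```bash
python3 -m pendant '[[[0,0,-4],[0,0,0]],[[0,0,-20],[0,0,0]],[[0,0,-35],[0,0,0]],[[0,0,-35],[0,0,0]],[[0,0,-35],[0,0,0]],[[20,0,-10],[0,0,0]],[[30,0,0],[0,0,0]],[[0,0,0],[0,0,0]],[[0,0,0],[0,0,0]]]'
python3 - <<'E'
from h import *
a=[]
for c,(u,v) in [("scene",(225,235)),("side",(285,260))]:
    im=viewer.snapshot(c)[:,:,::-1];cv2.imwrite(f"pics/{c}5.png",im)
    a.append(cv2.resize(im[v-75:v+75,u-50:u+50],(400,600),interpolation=cv2.INTER_CUBIC))
cv2.imwrite("pics/p5.png",np.hstack(a))
E
```

```text
t: 8.43
tool_pos: [439.0, 154.5, 289.5]
tool_rot: [0.0, 0.064, 0.998, 0.001]
contact_force: [-0.6, 0.4, 0.2]
gripper_width: -0.0
```

View pics/p5.png

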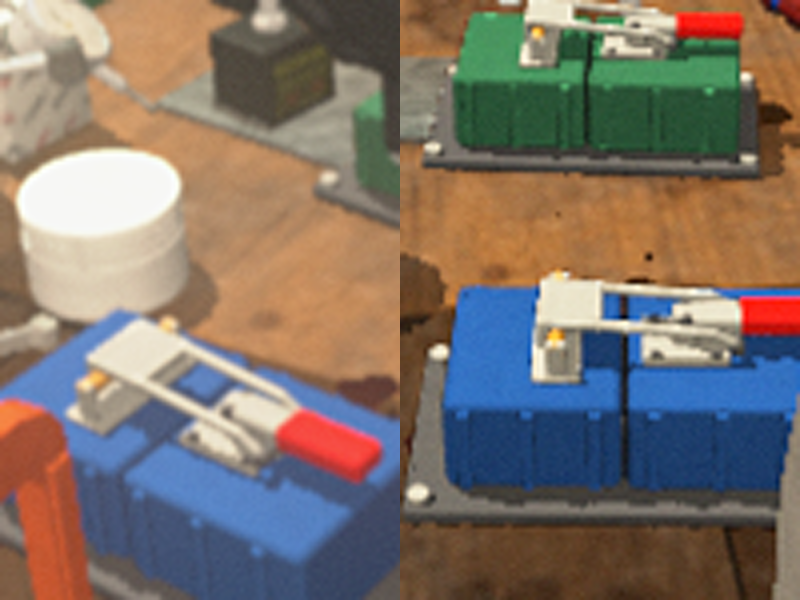

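The lever lies flat, the claw is hooked over the keeper, and the narrow gap matches the green box. The robot is clear, so I'll hand in.

```bash
python3 -c "
from workcell import env
print(env.hand_in())"
```

```text
the job is handed in; nothing more can be done
None
```

The blue box is latched shut and the job was handed in at about 8.5 s of the 38 s allowed.

I went round in front of the engine with the fingers shut and tipped the claw plate forward until it fell onto the keeper. Then I brought the fingers down on the keeper side of the lever and swung it back and down onto its stop.

**Checks that passed:**
- **Claw:** it lay over the keeper while the lever was still upright, for well over 0.1 s.
- **Lever:** the force rose to 26 N upward with the fingertips at about 79 mm, against 80 mm expected for the lever's upper face at its stop.
- **After lifting clear:** the pictures show the lever flat, the claw hooked, and a narrow gap like the green box's. The contact force was under 1 N.

**Limits and disagreements:**
- I could only judge the final joint values from the pictures; they were not measured as numbers.
- The networks' keeper and pivot points were about 52 mm apart, where the given positions make it 66 mm. I used the base plate corners from the wrist camera instead, and the contacts fell where those put them.
- I viewed 8 pictures.

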